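# Make up two guest laundry kits

### The arm

A 7-joint arm with a two-finger parallel gripper is mounted at the origin on the work surface. World frame = base frame: x ahead of the robot, y to its left, z up, the work surface at z = 0. Lengths are in m, angles in rad, forces in N, time in s.
With the tool pointing down it reaches from about 0.4 to 0.875 m from the base axis. Payload 19.3 kg.
Tool frame: the origin (TCP) lies on the centre line of the jaws, within the pads' length; the fingertips stand 14 mm ahead of it and the grasp point (between the pads) lies 5 mm behind it; z points along the fingers, y is the line along which they close (so a half turn about z gives the same grasp; the last joint's range is limited). The gripper opens to 85 mm and grips with 20 to 120 N. Pads are 22 mm wide; open, the fingers measure 114 mm over their backs; the gripper's body (76 mm by 85 mm) begins 54 mm behind the grasp point. The pads swing forward as they close: fully open they stand 13 mm farther back than shut.
Start: joints at [-0.07, 0.521, -0.036, 1.599, 0.021, 1.021, -0.113], TCP at [0.625, -0, 0.245] pointing down, gripper open.
Joint ranges: [-2.91, 2.91], [-0.3, 2.13], [-1.5, 1.42], [0.17, 2.43], [-1.26, 4.41], [0.16, 1.93], [-2.52, 2.52]. Speed limits (rad/s): [1.89, 1.89, 2.39, 2.39, 3.01, 3.01, 3.01].

### API

Orientations are given as a unit quaternion [x, y, z, w].
In Python, from rig import readout, cams, env gives the robot as it stands.
- The arm moves only by the shell command python3 -m jog 'ROWS' [OPENING]. ROWS is a JSON object whose one key "increments" holds a list of rows, each a list of 6 numbers: the shift along the tool's x, y, z in cm, then the turn, a rotation vector about the tool's x, y, z in units of 10 degrees (1.0 is 10 degrees). A call has 1 to 5 rows; each row shifts and turns the commanded pose from where the row before left it, along the tool's axes as they then stand; what a row does not reach is not made up. A row lasts 1/8 s, in which the tool goes at most 62.5 mm and 10.7 degrees, less where a joint would pass 70% of its speed; a pose out of reach is approached as far as the arm can. A call with a gripper value outside its range is refused whole. OPENING is the closure, from 0 (fully open) to 1 (shut), set as the call begins (- or left out, the last holds). The fingers move at their own pace and stop on an object; the grip force is fixed at half the most. Time passes only in rows, so rows that do not move let the fingers close. It gives the time, the measured TCP pose, the force, the opening and the grip force at its end, in the units of the state.
- readout.observe(): the state, without advancing time (a new reading comes with each control period).
- cams.grab_frame(name): name is "scene" or "side" or "wrist"; returns (picture, depth): 480x640x3 uint8, blue, green, red; 480x640 float32, m along the optical axis (not along the pixel's ray), 0 where there is no reading.
- cams.calibration(name): a dict with "K" (3x3 intrinsics, pixels), "dist_coeffs" ([k1, k2, p1, p2, k3] as OpenCV has them; the pictures are not rectified), "pose" (4x4, takes a point from camera to world coordinates). Camera axes: x right, y up, looking along -z (the intrinsics and any distortion apply to the point x, -y, -z); pixel columns grow to the right and rows downward; lengths in m; the calibration is good to about 2 mm. A picture is of the moment at which its call begins: read the wrist's pose just before it. calibration takes no time and is no camera call; for the wrist camera it gives the pose at the moment of the call.
- env.job_done(): hands the job in; it is judged then, once.
The state is a dict: "time": time; "joint_pos": joint angles; "joint_vel": joint speeds; "joint_efforts": joint torques, N m; "tcp_pos": TCP position; "tcp_rot": TCP orientation; "ft_force": force on the tool from outside, world axes, zero at the start; "ft_torque": the same for the moment, N m; "grip_width": finger opening in m; "grip_force": force on a finger pad.
Only numpy, scipy, OpenCV 4.12 (cv2) and the standard library are available. Lean on these libraries where they do the work, as an engineer would, in place of code of your own. Each camera call takes 0.05 s, during which the arm holds its last target. There are 200 camera calls.

### The job

Make up the two laundry kits on the counter. In the tray with two compartments put the brush (bristles down) in the long compartment and one detergent bottle in the short one; in the tray with three compartments put the round tub in the middle, and the carton and the other detergent bottle in the end compartments, one in each, whichever way round. Everything stands upright on the tray floor, and the coin dish, the spray bottle and the roll of tape are left alone.

Things in the scene. Friction and masses are not known exactly. Their poses are not given: they have to be found in the camera images.
- bottle_a: First small liquid-detergent bottle standing upright: grey plastic cylinder 42 mm across up to 62 mm height, narrowing to a white cap 25 mm across, 90 mm tall overall, about 120 g. Origin at the centre of its underside, z up. The two bottles are alike and interchangeable.
- bottle_b: Second small liquid-detergent bottle standing upright: grey plastic cylinder 42 mm across up to 62 mm height, narrowing to a white cap 25 mm across, 90 mm tall overall, about 120 g. Origin at the centre of its underside, z up. The two bottles are alike and interchangeable.
- brush: clothes brush without a handle, lying bristles down: wooden back 110 x 44 mm (along its x, y), from 28 to 50 mm above its underside, over a black rigid bristle block 100 x 36 mm, 28 mm high. About 110 g. Origin at the centre of the underside of the bristles; x along its length, z up. Grasp the wooden back across its 44 mm.
- tub: round tub of stain remover, white with a grey lid, standing upright: 52 mm across, the lid (42 to 56 mm height) 54 mm across; 56 mm tall, about 140 g. Origin at the centre of its underside, z up.
- carton: plain brown cardboard carton with a paper band over it, rigid, standing upright: 40 mm (x) x 56 mm (y) x 62 mm tall, about 130 g. Origin at the centre of its underside, z up. It fits an end compartment either way round.
- tray_two: wooden tray with TWO compartments, open on top, does not move. Outside 210 mm (x) x 82 mm (y), outer walls and divider 4 mm thick, tops 22 mm above the counter; floor 5 mm above the counter. Origin under the centre, on the counter. Long compartment 134 x 74 mm inside, centred at x = -34 mm, y = 0; short compartment 64 x 74 mm inside, centred at x = +69 mm, y = 0.
- tray_three: wooden tray with THREE compartments in a row, open on top, does not move. Outside 214 mm (x) x 94 mm (y), outer walls and dividers 4 mm thick, tops 22 mm above the counter; floor 5 mm above the counter. Origin under the centre, on the counter. Middle compartment 74 x 86 mm inside, centred at x = 0, y = 0; end compartments 62 x 86 mm inside, centred at x = -72 mm and x = +72 mm, y = 0.
- coin_dish: bystander: small white dish with coins, 68 mm across, 20 mm high, standing between the trays. Origin at the centre of its underside. Leave alone.
- spray: bystander: white spray bottle 68 mm across, 175 mm tall, beyond and between the trays. Origin at the centre of its underside. Leave alone.
- tape: bystander: roll of cardboard-brown tape lying flat, 90 mm outside, 70 mm inside diameter, 25 mm high, on the counter nearer the robot than the stock. Origin at the centre of its underside. Leave alone.
Not all that is in view belongs to the job. Leave any green look-alike of the carton alone.

How it is judged:
At the end, for the whole second after the job is handed in: Brush and one bottle in the long and short compartments of the two-compartment tray; tub in the middle, carton and other bottle in the ends of the three-compartment tray; each within its walls (14 to 26 mm of the centre), on the floor within 5 mm, upright within 0.12 rad, at rest (x of brush in the frame of tray_two between -0.052 and -0.016 m and y of brush in the frame of tray_two between -0.02 and 0.02 m and z of brush in the frame of tray_two between 0 and 0.01 m and angle between each of brush, tub's own z axis and vertical below 0.12 rad and x of tub in the frame of tray_three between -0.014 and 0.014 m and y of tub in the frame of tray_three between -0.022 and 0.022 m and z of tub in the frame of tray_three between 0 and 0.01 m and ((x of bottle_a in the frame of tray_two between 0.054 and 0.084 m and y of bottle_a in the frame of tray_two between -0.02 and 0.02 m and z of bottle_a in the frame of tray_two between 0 and 0.01 m and angle between each of bottle_a, bottle_b, carton's own z axis and vertical below 0.12 rad and x of bottle_b in the frame of tray_three between -0.086 and -0.058 m and y of bottle_b in the frame of tray_three between -0.026 and 0.026 m and z of bottle_b in the frame of tray_three between 0 and 0.01 m and x of carton in the frame of tray_three between 0.058 and 0.086 m and y of carton in the frame of tray_three between -0.026 and 0.026 m and z of carton in the frame of tray_three between 0 and 0.01 m) or (x of bottle_a in the frame of tray_two between 0.054 and 0.084 m and y of bottle_a in the frame of tray_two between -0.02 and 0.02 m and z of bottle_a in the frame of tray_two between 0 and 0.01 m and angle between each of bottle_a, bottle_b, carton's own z axis and vertical below 0.12 rad and x of bottle_b in the frame of tray_three between 0.058 and 0.086 m and y of bottle_b in the frame of tray_three between -0.026 and 0.026 m and z of bottle_b in the frame of tray_three between 0 and 0.01 m and x of carton in the frame of tray_three between -0.086 and -0.058 m and y of carton in the frame of tray_three between -0.026 and 0.026 m and z of carton in the frame of tray_three between 0 and 0.01 m) or (x of bottle_b in the frame of tray_two between 0.054 and 0.084 m and y of bottle_b in the frame of tray_two between -0.02 and 0.02 m and z of bottle_b in the frame of tray_two between 0 and 0.01 m and angle between each of bottle_b, bottle_a, carton's own z axis and vertical below 0.12 rad and x of bottle_a in the frame of tray_three between -0.086 and -0.058 m and y of bottle_a in the frame of tray_three between -0.026 and 0.026 m and z of bottle_a in the frame of tray_three between 0 and 0.01 m and x of carton in the frame of tray_three between 0.058 and 0.086 m and y of carton in the frame of tray_three between -0.026 and 0.026 m and z of carton in the frame of tray_three between 0 and 0.01 m) or (x of bottle_b in the frame of tray_two between 0.054 and 0.084 m and y of bottle_b in the frame of tray_two between -0.02 and 0.02 m and z of bottle_b in the frame of tray_two between 0 and 0.01 m and angle between each of bottle_b, bottle_a, carton's own z axis and vertical below 0.12 rad and x of bottle_a in the frame of tray_three between 0.058 and 0.086 m and y of bottle_a in the frame of tray_three between -0.026 and 0.026 m and z of bottle_a in the frame of tray_three between 0 and 0.01 m and x of carton in the frame of tray_three between -0.086 and -0.058 m and y of carton in the frame of tray_three between -0.026 and 0.026 m and z of carton in the frame of tray_three between 0 and 0.01 m)) and linear speed of each of bottle_a, bottle_b, brush, tub, carton below 0.02 m/s and angular speed of each of bottle_a, bottle_b, brush, tub, carton below 0.2 rad/s); the robot touches nothing.
It fails at once if the coin dish is pushed more than 25 mm or tipped over (distance of coin_dish from where it was at the start of the episode above 0.025 m or angle between coin_dish's own z axis and vertical above 0.5 rad).
It fails at once if the spray bottle is pushed more than 25 mm or tipped over (distance of spray from where it was at the start of the episode above 0.025 m or angle between spray's own z axis and vertical above 0.5 rad).
It fails at once if the roll of tape is pushed more than 25 mm or tipped over (distance of tape from where it was at the start of the episode above 0.025 m or angle between tape's own z axis and vertical above 0.5 rad).
It also fails if it takes over 131 s, if anything falls off the work surface, if the arm or the gripper's body presses on something with over 40 N, if the wrist force passes 120 N, or if a joint passes its speed limit or range.

## Working session

There is one attempt and no reset: what is moved stays moved. The work goes in short steps, Python scripts to look and compute and a shell command to move; the robot and the scene stay as the last step left them, time stands still between calls to the robot, and variables do not carry over. Pictures are saved under pics/ and viewed, at most 16 in all, crops included, and the job is handed in when it is done.

```bash
ls; mkdir -p pics; python3 - <<'E'
from rig import readout,cams
import cv2,numpy as np
print(readout.observe())
for n in ("scene","side","wrist"):
    c=cams.calibration(n);print(n,np.round(np.array(c["K"]),1).tolist(),c["dist_coeffs"],np.round(c["pose"],3).tolist())
    p,d=cams.grab_frame(n);cv2.imwrite(f"pics/{n}0.png",p);np.save(f"pics/{n}0.npy",d)
    print((d>0).mean())
E
```

```text
pics
{'time': 0.0, 'joint_pos': array([-0.0702163 ,  0.5220097 , -0.03634119,  1.60001254,  0.02119501,
        1.02110496, -0.11279109]), 'joint_vel': array([-3.64596433e-04, -3.45580969e-04,  7.24657178e-04,  7.03074256e-06,
       -2.38807868e-04,  1.12273398e-03,  1.71481874e-03]), 'joint_efforts': array([-4.24098413e-03, -9.27110124e+01,  1.97758444e+00, -3.69928443e+01,
        1.76317629e-02,  8.19846697e-03, -6.58496788e-05]), 'tcp_pos': array([ 6.24671127e-01, -1.71087557e-05,  2.44726633e-01]), 'tcp_rot': array([ 7.07097941e-01,  7.07115387e-01, -4.31036870e-04, -3.80379022e-04]), 'ft_force': array([ 0.32082899, -0.11365122, -0.06117074]), 'ft_torque': array([-0.03178755,  0.015913  , -0.00118351]), 'grip_force': 0.0, 'grip_width': 0.08559943499150473}
scene [[535.7, 0.0, 315.6], [0.0, 535.7, 241.0], [0.0, 0.0, 1.0]] [0.02202147 0.         0.         0.         0.        ] [[0.188, -0.836, 0.516, 1.07], [0.982, 0.16, -0.1, -0.103], [0.001, 0.525, 0.851, 0.885], [0.0, 0.0, 0.0, 1.0]]
0.996181640625
side [[600.5, 0.0, 317.9], [0.0, 600.5, 243.3], [0.0, 0.0, 1.0]] [-0.02451231  0.          0.          0.          0.        ] [[-1.0, 0.008, -0.019, 0.515], [-0.02, -0.547, 0.837, 0.947], [-0.004, 0.837, 0.547, 0.663], [0.0, 0.0, 0.0, 1.0]]
0.9960677083333334
wrist [[355.1, 0.0, 316.9], [0.0, 355.1, 237.5], [0.0, 0.0, 1.0]] [-0.04100764  0.          0.          0.          0.        ] [[1.0, -0.001, 0.001, 0.624], [0.0, 0.954, 0.299, 0.078], [-0.001, -0.299, 0.954, 0.374], [0.0, 0.0, 0.0, 1.0]]
0.99595703125
```

View pictures.

View pics/scene0.png

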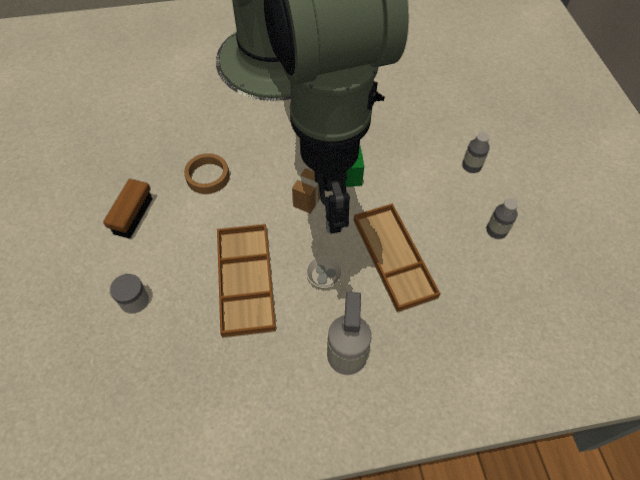

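View pics/side0.png

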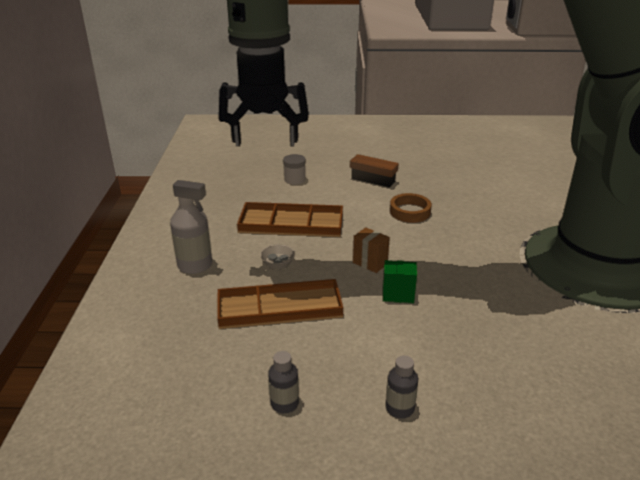

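View pics/wrist0.png

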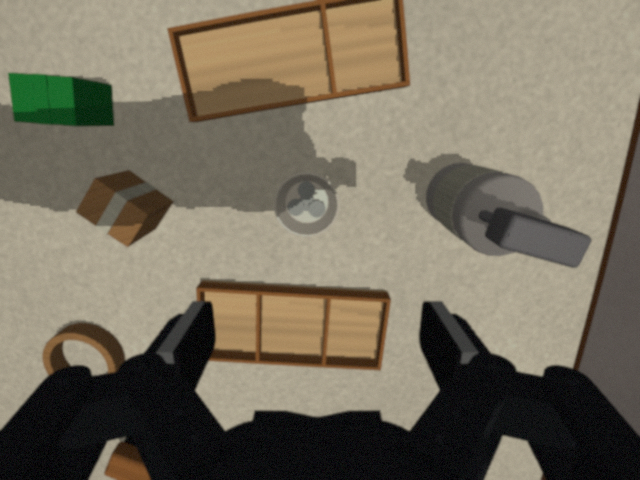

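```bash
cat > h.py <<'E'
import cv2,numpy as np
from rig import cams,readout
def rays(c,px):
    u=cv2.undistortPoints(np.array(px,float).reshape(-1,1,2),np.array(c["K"]),np.array(c["dist_coeffs"]))[:,0]
    P=np.array(c["pose"]); return P[:3,3],np.c_[u[:,0],-u[:,1],-np.ones(len(u))]@P[:3,:3].T
def onplane(c,px,z):
    o,d=rays(c,px); return (o+d*((z-o[2])/d[:,2])[:,None])[:,:2]
def tri(c1,p1,c2,p2):
    o1,d1=rays(c1,p1);o2,d2=rays(c2,p2);d1,d2=d1[0],d2[0]
    s=np.linalg.lstsq(np.c_[d1,-d2],o2-o1,rcond=None)[0]
    a,b=o1+d1*s[0],o2+d2*s[1]; return (a+b)/2,np.linalg.norm(a-b)
def cloud(c,d):
    v,u=np.indices(d.shape); o,r=rays(c,np.c_[u.ravel(),v.ravel()])
    return (o+r*d.ravel()[:,None]).reshape(*d.shape,3)
def blobs(c,d,zmin=.012,amin=80):
    """things above the counter: label, top height, top-face mask cast on its plane -> rect & circle"""
    X=cloud(c,d); m=((X[...,2]>zmin)&(X[...,2]<.2)&(d>0)).astype(np.uint8)
    n,L,S,C=cv2.connectedComponentsWithStats(m)
    out=[]
    for i in range(1,n):
        if S[i,4]<amin: continue
        z=X[...,2][L==i]; top=np.percentile(z,97)
        t=(L==i)&(X[...,2]>top-.006); px=np.argwhere(t)[:,::-1]
        w=onplane(c,px,top).astype(np.float32)
        (cx,cy),(a,b),th=cv2.minAreaRect(w); (ex,ey),er=cv2.minEnclosingCircle(w)
        out.append(dict(px=px.mean(0),n=S[i,4],top=top,rect=(cx,cy,a,b,th),circ=(ex,ey,er),xy=w.mean(0)))
    return out
def show(name,d,c=None):
    for b in blobs(c or cams.calibration(name),d):
        print(name,b["px"].round(1),b["n"],"top %.4f"%b["top"],"rect %.4f %.4f  %.4f x %.4f  %.1f"%b["rect"],"circ %.4f %.4f r%.4f"%b["circ"],"mean",b["xy"].round(4))
E
python3 - <<'E'
from h import *
for n in("scene","side","wrist"): show(n,np.load(f"pics/{n}0.npy"))
E
```

```text
scene [14.   1.2] 1085 top 0.0457 rect -0.2693 -0.6044  0.0912 x 0.0161  80.2 circ -0.2773 -0.6030 r0.0457 mean [-0.2742 -0.6136]
scene [251.4   7.6] 3689 top 0.1885 rect 0.0598 -0.0519  0.0737 x 0.0293  59.8 circ 0.0574 -0.0506 r0.0382 mean [ 0.0625 -0.0449]
scene [482.8 136.8] 722 top 0.0930 rect 0.4147 0.3594  0.0233 x 0.0275  70.3 circ 0.4140 0.3587 r0.0143 mean [0.4144 0.3591]
scene [358.3 160.6] 391 top 0.0657 rect 0.3995 0.1165  0.0241 x 0.0647  59.8 circ 0.3943 0.1076 r0.0325 mean [0.4048 0.1118]
scene [205.8 170. ] 791 top 0.0291 rect 0.3408 -0.1906  0.0900 x 0.0884  24.5 circ 0.3412 -0.1907 r0.0465 mean [ 0.341  -0.1906]
scene [305.4 183.1] 811 top 0.0651 rect 0.4388 0.0020  0.0418 x 0.0586  52.2 circ 0.4399 0.0019 r0.0343 mean [ 0.44   -0.0011]
scene [125.6 202.7] 1611 top 0.0538 rect 0.4128 -0.3430  0.0470 x 0.1113  63.1 circ 0.4119 -0.3432 r0.0576 mean [ 0.4135 -0.3439]
scene [510.5 203.6] 800 top 0.0930 rect 0.5776 0.3517  0.0230 x 0.0270  33.9 circ 0.5781 0.3523 r0.0139 mean [0.5776 0.3521]
scene [397.1 257.8] 1290 top 0.0252 rect 0.6015 0.1377  0.2113 x 0.0834  8.8 ci
[... 2512 characters left out ...]
.0572  74.3 circ 0.7589 0.0139 r0.0296 mean [0.7587 0.0141]
wrist [112.1 212. ] 4273 top 0.0640 rect 0.4378 0.0042  0.0433 x 0.0570  52.6 circ 0.4376 0.0044 r0.0351 mean [0.4376 0.0047]
wrist [305.1 205.8] 1319 top 0.0217 rect 0.6120 0.0020  0.0661 x 0.0656  45.3 circ 0.6123 0.0020 r0.0336 mean [0.6117 0.0007]
wrist [300.7 326.9] 3897 top 0.0237 rect 0.5951 -0.1409  0.0964 x 0.2134  86.5 circ 0.5951 -0.1414 r0.1159 mean [ 0.6056 -0.1388]
wrist [ 76.3 349.1] 1610 top 0.0267 rect 0.3399 -0.1728  0.0921 x 0.0588  4.8 circ 0.3409 -0.1877 r0.0467 mean [ 0.3421 -0.1682]
wrist [125.3 467.6] 1248 top 0.0517 rect 0.3898 -0.3269  0.0471 x 0.0562  64.5 circ 0.3865 -0.3256 r0.0318 mean [ 0.3854 -0.3234]
```

```bash
cat >> h.py <<'E'
from scipy.spatial.transform import Rotation as R
def plan(x,y,z,psi):
    """shift (cm, present tool axes) and, afterwards, turn about tool z (10 deg) to the pose; also levelling error"""
    s=readout.observe(); r=R.from_quat(s["tcp_rot"]); p=s["tcp_pos"]; M=r.as_matrix()
    now=np.degrees(np.arctan2(M[1,1],M[0,1])); a=np.radians(psi)
    goal=R.from_matrix(np.c_[[-np.sin(a),np.cos(a),0],[np.cos(a),np.sin(a),0],[0,0,-1]])
    sh=M.T@(np.array([x,y,z])-p)*100
    print("t %.2f"%s["time"],"at",p.round(4),"psi %.2f"%now,"shift",sh.round(2),"rotvec",(np.degrees((r.inv()*goal).as_rotvec())/10).round(3),"j7 %.2f"%s["joint_pos"][6],"grip %.4f %.0f"%(s["grip_width"],s["grip_force"]))
E
python3 - <<'E'
from h import *
B={n:blobs(cams.calibration(n),np.load(f"pics/{n}0.npy")) for n in("scene","side","wrist")}
C={n:cams.calibration(n) for n in B}
def near(n,x,y): return min(B[n],key=lambda b:np.hypot(b["xy"][0]-x,b["xy"][1]-y))["px"]
for nm,x,y,a,b in(("carton",.438,.003,"scene","wrist"),("bot1",.578,.353,"scene","side"),("bot2",.414,.36,"scene","side"),("tub",.6,-.34,"scene","side"),("brush",.412,-.338,"scene","side"),("tray2",.6,.139,"scene","side"),("tray3",.596,-.14,"scene","side")):
    p,e=tri(C[a],near(a,x,y),C[b],near(b,x,y)); print(nm,p.round(4),"gap %.4f"%e)
w=cv2.imread("pics/wrist0.png")[50:260,0:260]; cv2.imwrite("pics/crop.png",cv2.resize(w,None,fx=2.5,fy=2.5))
plan(.4378,.0042,.20,-37.4)
E
```

```text
carton [0.428  0.001  0.0487] gap 0.0009
bot1 [0.5771 0.3544 0.0895] gap 0.0030
bot2 [0.4128 0.3612 0.0895] gap 0.0022
tub [ 0.5994 -0.3447  0.0549] gap 0.0028
brush [ 0.4104 -0.3454  0.0479] gap 0.0018
tray2 [0.6053 0.1411 0.0168] gap 0.0053
tray3 [ 0.5989 -0.1457  0.0162] gap 0.0012
t 0.15 at [ 0.6248 -0.      0.2448] psi -0.00 shift [  0.42 -18.69   4.5 ] rotvec [-5.00e-03  2.00e-03  3.74e+00] j7 -0.11 grip 0.0856 0
```

View pics/crop.png

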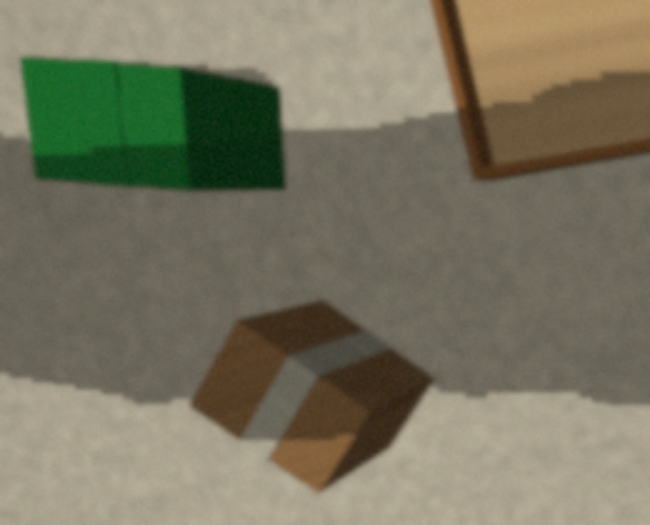

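The brown carton with the paper band is at wrist px (123,205). The green look-alike at px (60,98) has the wrong colour, so the brown one is meant, and the crop confirms it.

```bash
python3 -m jog '{"increments":[[0.08,-3.74,0.9,0,0,0],[0.08,-3.74,0.9,0,0,0],[0.08,-3.74,0.9,0,0,0],[0.09,-3.74,0.9,0,0,0],[0.09,-3.74,0.9,0,0,0]]}' 0
python3 -m jog '{"increments":[[0,0,0,0,0,0.94],[0,0,0,0,0,0.94],[0,0,0,0,0,0.93],[0,0,0,0,0,0.93],[0,0,0,0,0,0]]}'
python3 - <<'E'
from h import *
p,d=cams.grab_frame("wrist"); cv2.imwrite("pics/w1.png",p); show("wrist",d)
plan(.4378,.0042,.037,-37.4)
E
```

```text
time: 0.78
tcp_pos: [0.4366, 0.0042, 0.2]
tcp_rot: [0.707, 0.707, -0.0, -0.0]
ft_force: [0.8, 0.7, 0.0]
grip_width: 0.0856
grip_force: 0.0
time: 1.4
tcp_pos: [0.4379, 0.0043, 0.2002]
tcp_rot: [0.896, 0.444, -0.0, 0.0]
ft_force: [-0.7, -0.5, 0.6]
grip_width: 0.0858
grip_force: 0.0
wrist [321.   44.9] 1586 top 0.0239 rect 0.5419 0.1306  0.0960 x 0.0822  9.2 circ 0.5424 0.1308 r0.0626 mean [0.5226 0.1137]
wrist [635.    1.6] 141 top 0.0251 rect 0.7389 -0.0056  0.0036 x 0.0089  55.9 circ 0.7389 -0.0056 r0.0049 mean [ 0.7398 -0.0055]
wrist [495.6  91.1] 2176 top 0.0217 rect 0.6121 0.0028  0.0656 x 0.0661  12.6 circ 0.6117 0.0025 r0.0337 mean [0.6168 0.0013]
wrist [190.3 163.9] 4831 top 0.0640 rect 0.3919 0.1023  0.0403 x 0.0569  85.0 circ 0.3920 0.1025 r0.0345 mean [0.3924 0.1025]
wrist [541.  237.1] 6211 top 0.0238 rect 0.5937 -0.1401  0.0975 x 0.2122  86.4 circ 0.5944 -0.1347 r0.1134 mean [ 0.5882 -0.1351]
wrist [316.6 230.5] 4259 top 0.0640 rect 0.4357 0.0044  0.0406 x 0.0556  52.8 circ 0.4357 0.0044 r0.0336 mean [0.436 0.005]
wrist [  3.9 417.9] 2565 top 0.0641 rect 0.0724 0.0344  0.0260 x 0.0121  35.2 circ 0.0715 0.0353 r0.0138 mean [0.0741 0.0382]
wrist [634.4 402.9] 1749 top 0.0569 rect 0.5777 -0.3298  0.0489 x 0.0124  70.6 circ 0.5835 -0.3319 r0.0245 mean [ 0.5792 -0.33  ]
wrist [356.6 393.6] 1698 top 0.0266 rect 0.3525 -0.1758  0.0578 x 0.0889  45.8 circ 0.3420 -0.1872 r0.0452 mean [ 0.3553 -0.1708]
wrist [ 98.4 466.1] 1118 top 0.0227 rect 0.0504 -0.0805  0.0615 x 0.0121  22.2 circ 0.0485 -0.0759 r0.0308 mean [ 0.0465 -0.0801]
wrist [514.5 471.2] 1673 top 0.0515 rect 0.4425 -0.3395  0.0296 x 0.0623  50.1 circ 0.4370 -0.3462 r0.0318 mean [ 0.4408 -0.342 ]
t 1.45 at [0.4379 0.0043 0.2003] psi -37.18 shift [-0.02 -0.   16.33] rotvec [-0.     0.001  0.022] j7 -0.76 grip 0.0852 0
```

```bash
python3 -m jog '{"increments":[[-0.1,-0.15,4,0,0,0],[0,0,4,0,0,0],[0,0,4,0,0,0],[0,0,3,0,0,0],[0,0,1.3,0,0,0]]}' 0
python3 -m jog '{"increments":[[0,0,0,0,0,0],[0,0,0,0,0,0],[0,0,0,0,0,0],[0,0,0,0,0,0],[0,0,0,0,0,0]]}' 1
python3 -m jog '{"increments":[[0,0,-1,0,0,0],[0,0,-3,0,0,0],[0,0,-4,0,0,0],[0,0,-4,0,0,0],[0,0,0,0,0,0]]}'
python3 - <<'E'
from h import *
plan(.668,-.1455,.16,-93.6)
E
```

```text
time: 2.08
tcp_pos: [0.4356, 0.0043, 0.036]
tcp_rot: [0.896, 0.444, -0.001, -0.001]
ft_force: [0.6, 0.7, -0.2]
grip_width: 0.0854
grip_force: 0.0
time: 2.7
tcp_pos: [0.4368, 0.0044, 0.0383]
tcp_rot: [0.896, 0.443, 0.001, 0.0]
ft_force: [-1.3, -0.4, 11.6]
grip_width: 0.0553
grip_force: 64.8
time: 3.32
tcp_pos: [0.4375, 0.0044, 0.1603]
tcp_rot: [0.896, 0.443, 0.003, 0.001]
ft_force: [-0.4, 0.6, -1.2]
grip_width: 0.0555
grip_force: 63.9
t 3.33 at [0.4375 0.0044 0.1603] psi -37.40 shift [ 2.08 27.42  0.14] rotvec [ 0.008 -0.032  5.62 ] j7 -0.75 grip 0.0555 64
```

```bash
python3 -m jog '{"increments":[[-1.2,3.08,0,0,0,0],[-1.2,3.08,0,0,0,0],[-1.2,3.08,0,0,0,0],[-1.2,3.08,0,0,0,0],[-1.2,3.08,0,0,0,0]]}'
python3 -m jog '{"increments":[[0,0,0,0,0,0.95],[0,0,0,0,0,0.95],[0,0,0,0,0,0.95],[0,0,0,0,0,0.95],[0,0,0,0,0,0.95]]}'
python3 -m jog '{"increments":[[0,0,0,0,0,0.87],[0,0,0,0,0,0],[0,0,0,0,0,0]]}'
python3 - <<'E'
from h import *
p,d=cams.grab_frame("wrist"); cv2.imwrite("pics/w2.png",p); show("wrist",d)
plan(.5234,-.1365,.044,-93.6)
E
```

```text
time: 3.95
tcp_pos: [0.5222, -0.1378, 0.1568]
tcp_rot: [0.896, 0.443, -0.0, -0.0]
ft_force: [0.2, 0.8, -0.8]
grip_width: 0.0553
grip_force: 64.0
time: 4.58
tcp_pos: [0.5217, -0.1368, 0.1568]
tcp_rot: [0.999, 0.042, -0.0, -0.0]
ft_force: [-0.0, 0.7, -1.5]
grip_width: 0.0552
grip_force: 64.1
time: 4.95
tcp_pos: [0.5219, -0.1368, 0.157]
tcp_rot: [1.0, -0.03, -0.0, 0.0]
ft_force: [0.9, 0.4, -1.2]
grip_width: 0.0551
grip_force: 64.0
wrist [317.5 356.4] 44294 top 0.1974 rect 0.5321 -0.1355  0.1232 x 0.0138  86.8 circ 0.5305 -0.1355 r0.0617 mean [ 0.5324 -0.1362]
wrist [620.1 112. ] 5775 top 0.0578 rect 0.5954 -0.3288  0.0530 x 0.0297  10.5 circ 0.5972 -0.3393 r0.0268 mean [ 0.5967 -0.3309]
wrist [112.5 114.8] 2845 top 0.0216 rect 0.6126 0.0010  0.0657 x 0.0662  79.9 circ 0.6123 0.0009 r0.0338 mean [0.6147 0.0061]
wrist [ 24.9 218.9] 2387 top 0.0236 rect 0.5436 0.0901  0.0473 x 0.1197  71.5 circ 0.5511 0.1126 r0.0600 mean [0.5428 0.0934]
wrist [ 32.3 402.1] 4598 top 0.0637 rect 0.3943 0.0996  0.0451 x 0.0612  83.5 circ 0.3938 0.0984 r0.0366 mean [0.4023 0.1013]
t 5.00 at [ 0.522  -0.1369  0.1571] psi -93.43 shift [ 0.15 -0.05 11.31] rotvec [-0.     0.002  0.017] j7 -1.23 grip 0.0554 64
```

View pics/w2.png

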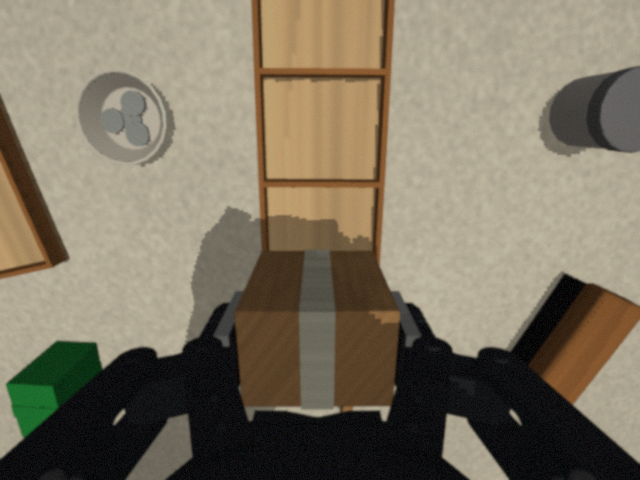

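The wrist view shows the carton upright in the jaws over the near end of tray three. The dividers are at px (323,184) and (325,72).

```bash
python3 - <<'E'
from h import *
print(onplane(cams.calibration("wrist"),[[323,184],[325,72],[264,184],[384,184]],.022).round(4))
E
python3 -m jog '{"increments":[[0.15,-0.05,3,0,0,0],[0,0,3,0,0,0],[0,0,2,0,0,0],[0,0,0,0,0,0]]}'
```

```text
[[ 0.5559 -0.142 ]
 [ 0.6329 -0.1476]
 [ 0.5586 -0.0981]
 [ 0.5533 -0.1875]]
time: 5.5
tcp_pos: [0.5228, -0.1365, 0.0763]
tcp_rot: [1.0, -0.031, -0.001, -0.0]
ft_force: [-0.1, -0.1, -0.9]
grip_width: 0.0551
grip_force: 64.0
```

```bash
python3 -m jog '{"increments":[[0,0.25,2,0,0,0],[0,0,1.0,0,0,0],[0,0,0.2,0,0,0],[0,0,0,0,0,0],[0,0,0,0,0,0]]}'
python3 -m jog '{"increments":[[0,0,0,0,0,0],[0,0,0,0,0,0],[0,0,0,0,0,0]]}' 0
python3 -m jog '{"increments":[[0,0,-3,0,0,0],[0,0,-4,0,0,0],[0,0,-4,0,0,0],[0,0,-4,0,0,0]]}' 0
python3 - <<'E'
from h import *
plan(.575,-.342,.2,-93.6)
E
```

```text
time: 6.12
tcp_pos: [0.5238, -0.139, 0.0459]
tcp_rot: [1.0, -0.031, 0.0, 0.0]
ft_force: [0.0, -0.2, -0.8]
grip_width: 0.0552
grip_force: 64.0
time: 6.5
tcp_pos: [0.5235, -0.139, 0.0454]
tcp_rot: [1.0, -0.031, 0.0, -0.0]
ft_force: [0.5, -1.0, -0.6]
grip_width: 0.0848
grip_force: 0.0
time: 7.0
tcp_pos: [0.5233, -0.139, 0.1967]
tcp_rot: [1.0, -0.031, -0.0, -0.0]
ft_force: [-0.3, 0.7, 0.3]
grip_width: 0.0851
grip_force: 0.0
t 7.00 at [ 0.5233 -0.139   0.1967] psi -93.61 shift [ 6.44 19.93 -0.34] rotvec [ 0.     0.001 -0.001] j7 -1.25 grip 0.0851 0
```

Carton released. Next I go to the tub and look down at it.

```bash
python3 -m jog '{"increments":[[1.5,4,0,0,0,0],[1.5,4,0,0,0,0],[1.5,4,0,0,0,0],[1,4,0,0,0,0],[1,4,0,0,0,0]]}'
python3 -m jog '{"increments":[[0,0,0,0,0,0],[0,0,0,0,0,0]]}'
python3 - <<'E'
from h import *
p,d=cams.grab_frame("wrist"); cv2.imwrite("pics/w3.png",p); show("wrist",d)
plan(.598,-.342,.04,-93.6)
E
```

```text
time: 7.62
tcp_pos: [0.5758, -0.3439, 0.1952]
tcp_rot: [1.0, -0.031, -0.0, -0.0]
ft_force: [0.6, 0.6, 1.1]
grip_width: 0.0854
grip_force: 0.0
time: 7.88
tcp_pos: [0.5756, -0.3422, 0.195]
tcp_rot: [1.0, -0.031, -0.0, -0.0]
ft_force: [-0.2, -0.4, 0.8]
grip_width: 0.0851
grip_force: 0.0
wrist [ 78.2 307.4] 12793 top 0.0686 rect 0.5218 -0.1402  0.0602 x 0.0426  87.0 circ 0.5232 -0.1396 r0.0353 mean [ 0.5227 -0.14  ]
wrist [320.5 197.1] 3891 top 0.0580 rect 0.5990 -0.3444  0.0526 x 0.0524  86.5 circ 0.5989 -0.3443 r0.0268 mean [ 0.5995 -0.3445]
wrist [210.3 320.1] 204 top 0.1999 rect 0.5786 -0.2980  0.0227 x 0.0067  11.2 circ 0.5781 -0.2952 r0.0115 mean [ 0.5802 -0.298 ]
wrist [423.3 321. ] 208 top 0.1998 rect 0.5732 -0.3827  0.0062 x 0.0225  73.8 circ 0.5725 -0.3850 r0.0114 mean [ 0.5745 -0.3828]
wrist [337.6 379. ] 4505 top 0.0517 rect 0.4225 -0.3488  0.0443 x 0.0912  63.3 circ 0.4229 -0.3474 r0.0495 mean [ 0.4269 -0.3501]
wrist [220.8 416.4] 537 top 0.0265 rect 0.3686 -0.2244  0.0420 x 0.0137  24.0 circ 0.3673 -0.2216 r0.0214 mean [ 0.3653 -0.225 ]
t 7.92 at [ 0.5758 -0.3417  0.1951] psi -93.56 shift [ 2.22 -0.1  15.51] rotvec [-0.004  0.002  0.004] j7 -0.96 grip 0.0852 0
```

View pics/w3.png

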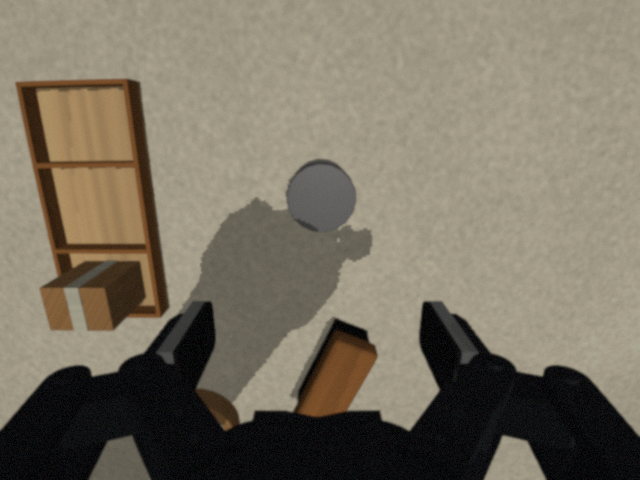

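The tub lid is at px (321,196), and the carton stands in the near compartment at px (93,295). I grasp the tub and carry it to the middle compartment.

```bash
python3 -m jog '{"increments":[[1.2,0.1,4,0,0,0],[1.1,0.1,4,0,0,0],[0,0,4,0,0,0],[0,0,2.8,0,0,0],[0,0,0.5,0,0,0]]}' 0
python3 -m jog '{"increments":[[0,0,0,0,0,0],[0,0,0,0,0,0],[0,0,0,0,0,0],[0,0,0,0,0,0],[0,0,0,0,0,0]]}' 1
python3 -m jog '{"increments":[[0,0,-1,0,0,0],[0,0,-3,0,0,0],[0,0,-4,0,0,0],[0,0,-4,0,0,0],[0,0,0,0,0,0]]}'
python3 - <<'E'
from h import *
plan(.5948,-.143,.048,-93.6)
E
```

```text
time: 8.55
tcp_pos: [0.5981, -0.3445, 0.0408]
tcp_rot: [1.0, -0.031, -0.001, -0.001]
ft_force: [0.1, -0.6, 1.2]
grip_width: 0.0856
grip_force: 0.0
time: 9.18
tcp_pos: [0.5994, -0.3462, 0.0443]
tcp_rot: [1.0, -0.031, 0.001, 0.0]
ft_force: [-1.6, 2.8, 8.8]
grip_width: 0.0521
grip_force: 61.4
time: 9.8
tcp_pos: [0.5999, -0.3471, 0.1667]
tcp_rot: [0.999, -0.031, 0.003, 0.001]
ft_force: [0.1, 0.3, -1.6]
grip_width: 0.0523
grip_force: 63.0
t 9.80 at [ 0.5999 -0.3471  0.1667] psi -93.61 shift [ -1.86 -20.37  11.81] rotvec [ 0.013 -0.032 -0.001] j7 -0.96 grip 0.0523 63
```

```bash
python3 -m jog '{"increments":[[-0.4,-4.1,0,0,0,0],[-0.4,-4.1,0,0,0,0],[-0.4,-4.1,0,0,0,0],[-0.36,-4.1,0,0,0,0],[-0.3,-4,0,0,0,0]]}'
python3 -m jog '{"increments":[[0,0,0,0,0,0],[0,0,4,0,0,0],[0,0,4,0,0,0],[0,0,2,0,0,0],[0,0,0,0,0,0]]}'
python3 - <<'E'
from h import *
p,d=cams.grab_frame("wrist"); cv2.imwrite("pics/w4.png",p)
plan(.5948,-.143,.0505,-93.6)
E
```

```text
time: 10.42
tcp_pos: [0.5925, -0.1398, 0.1622]
tcp_rot: [1.0, -0.031, -0.0, -0.0]
ft_force: [1.3, 0.5, -2.0]
grip_width: 0.052
grip_force: 63.2
time: 11.05
tcp_pos: [0.5922, -0.1419, 0.0616]
tcp_rot: [0.999, -0.032, -0.001, 0.0]
ft_force: [0.9, -0.1, -0.5]
grip_width: 0.0521
grip_force: 63.3
t 11.10 at [ 0.5929 -0.142   0.0628] psi -93.64 shift [0.19 0.09 1.23] rotvec [ 0.002  0.    -0.004] j7 -1.19 grip 0.0521 63
```

View pics/w4.png

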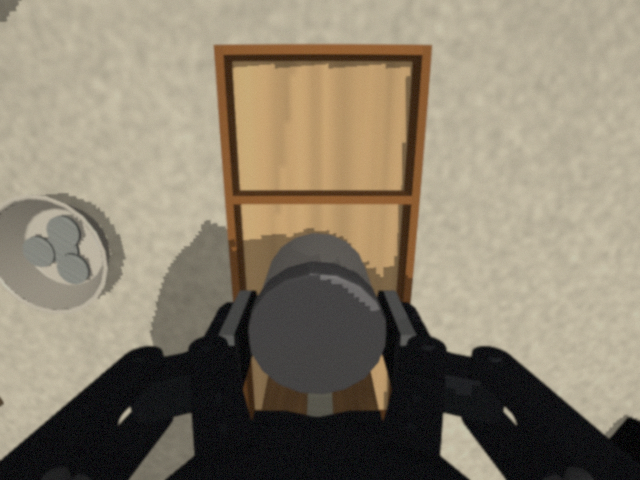

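The tub hangs clear between the walls at px (318,330). The last 12 mm down, then release, then on to the brush.

```bash
python3 -m jog '{"increments":[[0.15,0.1,0.8,0,0,0],[0,0,0.45,0,0,0],[0,0,0,0,0,0],[0,0,0,0,0,0]]}'
python3 -m jog '{"increments":[[0,0,0,0,0,0],[0,0,0,0,0,0],[0,0,0,0,0,0]]}' 0
python3 -m jog '{"increments":[[0,0,-3,0,0,0],[0,0,-4,0,0,0],[0,0,-4,0,0,0],[0,0,-4,0,0,0],[0,0,0,0,0,0]]}' 0
python3 - <<'E'
from h import *
plan(.405,-.343,.2,-116.8)
E
```

```text
time: 11.6
tcp_pos: [0.5944, -0.1424, 0.05]
tcp_rot: [1.0, -0.031, 0.0, 0.0]
ft_force: [0.7, -0.3, -1.7]
grip_width: 0.0521
grip_force: 63.3
time: 11.98
tcp_pos: [0.5943, -0.1425, 0.0499]
tcp_rot: [1.0, -0.031, 0.0, 0.0]
ft_force: [0.4, -0.0, 0.7]
grip_width: 0.0855
grip_force: 0.0
time: 12.6
tcp_pos: [0.5955, -0.1428, 0.2027]
tcp_rot: [1.0, -0.031, 0.002, 0.0]
ft_force: [1.2, 1.0, -1.2]
grip_width: 0.0851
grip_force: 0.0
t 12.60 at [ 0.5955 -0.1428  0.2027] psi -93.61 shift [-17.75  21.18   0.19] rotvec [-0.004 -0.027  2.319] j7 -1.25 grip 0.0851 0
```

```bash
python3 -m jog '{"increments":[[-3.55,4.24,0,0,0,0],[-3.55,4.24,0,0,0,0],[-3.55,4.24,0,0,0,0],[-3.55,4.24,0,0,0,0],[-3.55,4.24,0,0,0,0]]}'
python3 -m jog '{"increments":[[0,0,0,0,0,0.8],[0,0,0,0,0,0.8],[0,0,0,0,0,0.72],[0,0,0,0,0,0],[0,0,0,0,0,0]]}'
python3 - <<'E'
from h import *
p,d=cams.grab_frame("wrist"); cv2.imwrite("pics/w5.png",p); show("wrist",d)
plan(.411,-.344,.037,-116.8)
E
```

```text
time: 13.22
tcp_pos: [0.4023, -0.3438, 0.1993]
tcp_rot: [1.0, -0.031, -0.0, -0.0]
ft_force: [0.6, -0.5, -1.0]
grip_width: 0.0855
grip_force: 0.0
time: 13.85
tcp_pos: [0.4037, -0.3427, 0.1995]
tcp_rot: [0.973, -0.23, -0.0, -0.0]
ft_force: [-0.1, 0.6, -0.6]
grip_width: 0.0855
grip_force: 0.0
wrist [ 24.2 211.7] 9356 top 0.0688 rect 0.5200 -0.1412  0.0595 x 0.0405  86.3 circ 0.5198 -0.1408 r0.0347 mean [ 0.5181 -0.146 ]
wrist [  3.6 131.9] 2392 top 0.0579 rect 0.5753 -0.1632  0.0080 x 0.0354  49.3 circ 0.5779 -0.1602 r0.0178 mean [ 0.5764 -0.1628]
wrist [317.2 209.3] 7140 top 0.0519 rect 0.4109 -0.3457  0.0432 x 0.1079  62.9 circ 0.4108 -0.3457 r0.0570 mean [ 0.4135 -0.347 ]
wrist [230.  335.6] 2043 top 0.0267 rect 0.3386 -0.2030  0.0720 x 0.0903  82.1 circ 0.3394 -0.1943 r0.0461 mean [ 0.3336 -0.2111]
t 13.90 at [ 0.4038 -0.3428  0.1996] psi -116.66 shift [ 0.7  -0.22 16.26] rotvec [-0.     0.001  0.014] j7 -1.13 grip 0.0858 0
```

View pics/w5.png

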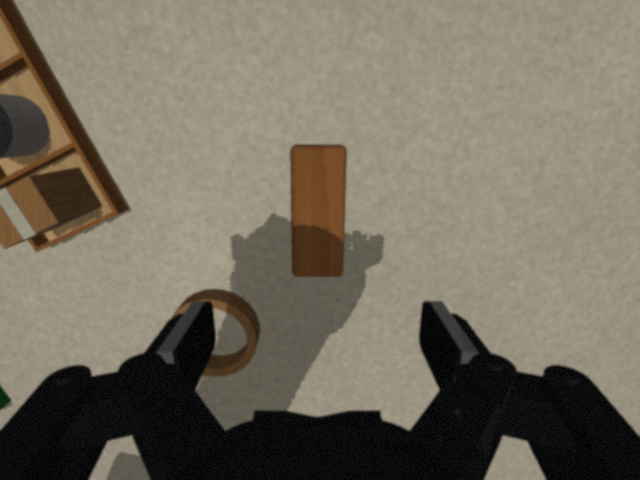

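The brush, bristles down, fills px (292..346, 145..277) and lies square between the jaws.

```bash
python3 -m jog '{"increments":[[0.75,-0.08,4,0,0,0],[0,0,4,0,0,0],[0,0,4,0,0,0],[0,0,3.3,0,0,0],[0,0,0.8,0,0,0]]}' 0
python3 -m jog '{"increments":[[0,0,0,0,0,0],[0,0,0,0,0,0],[0,0,0,0,0,0],[0,0,0,0,0,0],[0,0,0,0,0,0]]}' 1
python3 -m jog '{"increments":[[0,0,-1,0,0,0],[0,0,-3,0,0,0],[0,0,-4,0,0,0],[0,0,-4,0,0,0],[0,0,-3,0,0,0]]}'
python3 - <<'E'
from h import *
plan(.5655,.1337,.19,-81.1)
E
```

```text
time: 14.52
tcp_pos: [0.41, -0.3451, 0.0373]
tcp_rot: [0.973, -0.231, -0.001, -0.001]
ft_force: [0.1, -0.7, 0.7]
grip_width: 0.0855
grip_force: 0.0
time: 15.15
tcp_pos: [0.4115, -0.3459, 0.0402]
tcp_rot: [0.973, -0.232, 0.001, 0.0]
ft_force: [-1.3, 1.1, 10.9]
grip_width: 0.043
grip_force: 60.4
time: 15.78
tcp_pos: [0.411, -0.3456, 0.1914]
tcp_rot: [0.973, -0.232, 0.001, 0.0]
ft_force: [0.6, -0.0, -0.3]
grip_width: 0.043
grip_force: 61.4
t 15.78 at [ 0.411  -0.3456  0.1914] psi -116.80 shift [ -7.82 -49.75   0.13] rotvec [ 3.00e-03 -1.00e-02 -3.57e+00] j7 -1.12 grip 0.0430 61
```

```bash
python3 -m jog '{"increments":[[-0.78,-4.9,0,0,0,0],[-0.78,-4.9,0,0,0,0],[-0.78,-4.9,0,0,0,0],[-0.78,-4.9,0,0,0,0],[-0.78,-4.9,0,0,0,0]]}'
python3 -m jog '{"increments":[[-0.78,-4.9,0,0,0,0],[-0.78,-4.9,0,0,0,0],[-0.78,-4.9,0,0,0,0],[-0.78,-4.9,0,0,0,0],[-0.78,-4.9,0,0,0,0]]}'
python3 -m jog '{"increments":[[0,0,0,0,0,-0.9],[0,0,0,0,0,-0.9],[0,0,0,0,0,-0.9],[0,0,0,0,0,-0.87],[0,0,0,0,0,0]]}'
python3 - <<'E'
from h import *
p,d=cams.grab_frame("wrist"); cv2.imwrite("pics/w6.png",p)
plan(.5655,.1345,.046,-81.1)
E
```

```text
time: 16.4
tcp_pos: [0.4869, -0.1076, 0.1898]
tcp_rot: [0.973, -0.232, 0.001, -0.0]
ft_force: [0.7, -0.8, -1.3]
grip_width: 0.0428
grip_force: 61.5
time: 17.02
tcp_pos: [0.5624, 0.1287, 0.1899]
tcp_rot: [0.973, -0.232, 0.0, -0.0]
ft_force: [0.5, -1.5, -0.4]
grip_width: 0.0428
grip_force: 61.5
time: 17.65
tcp_pos: [0.5622, 0.1268, 0.1897]
tcp_rot: [0.997, 0.077, 0.0, -0.0]
ft_force: [-0.9, -0.3, -0.4]
grip_width: 0.0429
grip_force: 61.5
t 17.70 at [0.5622 0.1268 0.1896] psi -81.31 shift [ 0.43 -0.7  14.36] rotvec [-0.002 -0.004 -0.021] j7 -1.52 grip 0.0432 61
```

View pics/w6.png

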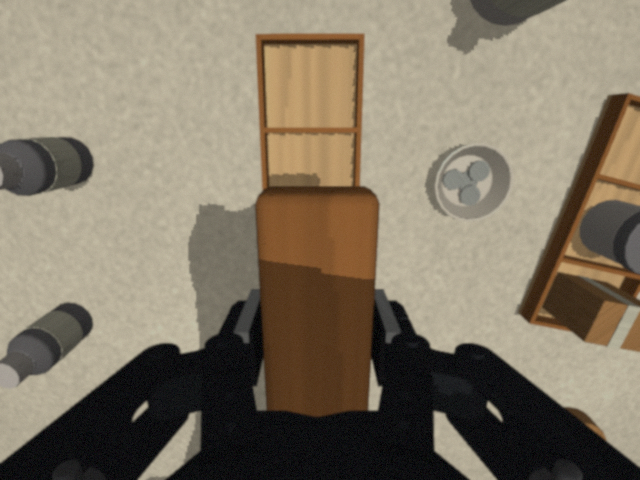

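The brush is held in line with the long compartment. The divider is at px (312,130), with its ends at (265,130) and (360,130).

```bash
python3 - <<'E'
from h import *
print(onplane(cams.calibration("wrist"),[[312,130],[265,130],[360,130],[258,37],[363,37]],.022).round(4))
E
python3 -m jog '{"increments":[[0.43,-0.7,4,0,0,0],[0,0,4,0,0,0],[0,0,2,0,0,0],[0,0,0,0,0,0]]}'
python3 - <<'E'
from h import *
plan(.5655,.134,.0463,-81.1)
E
```

```text
[[0.6337 0.1434]
 [0.6281 0.1808]
 [0.6396 0.1053]
 [0.6947 0.1937]
 [0.7066 0.1155]]
time: 18.2
tcp_pos: [0.5647, 0.1343, 0.0879]
tcp_rot: [0.997, 0.076, -0.001, 0.001]
ft_force: [-0.6, -0.4, -1.0]
grip_width: 0.0429
grip_force: 61.5
t 18.20 at [0.5647 0.1343 0.0879] psi -81.27 shift [0.09 0.04 4.16] rotvec [ 0.005  0.013 -0.017] j7 -1.48 grip 0.0429 61
```

```bash
python3 -m jog '{"increments":[[0.05,0.05,2,0,0,0],[0,0,1.5,0,0,0],[0,0,0.7,0,0,0],[0,0,0,0,0,0],[0,0,0,0,0,0]]}'
python3 -m jog '{"increments":[[0,0,0,0,0,0],[0,0,0,0,0,0],[0,0,0,0,0,0]]}' 0
python3 -m jog '{"increments":[[0,0,-3,0,0,0],[0,0,-4,0,0,0],[0,0,-4,0,0,0],[0,0,-4,0,0,0],[0,0,0,0,0,0]]}' 0
python3 - <<'E'
from h import *
p,d=cams.grab_frame("wrist"); cv2.imwrite("pics/w7.png",p); show("wrist",d)
plan(.5577,.3535,.2,-45)
E
```

```text
time: 18.82
tcp_pos: [0.5662, 0.1341, 0.0472]
tcp_rot: [0.997, 0.077, 0.0, -0.0]
ft_force: [-0.3, 1.1, -1.2]
grip_width: 0.0429
grip_force: 61.5
time: 19.2
tcp_pos: [0.566, 0.1342, 0.047]
tcp_rot: [0.997, 0.078, 0.0, -0.0]
ft_force: [0.3, -0.1, -0.3]
grip_width: 0.0852
grip_force: 0.0
time: 19.82
tcp_pos: [0.5672, 0.1344, 0.1996]
tcp_rot: [0.997, 0.078, 0.002, -0.001]
ft_force: [0.0, -0.3, -0.4]
grip_width: 0.0855
grip_force: 0.0
wrist [575.9   2.1] 2754 top 0.0928 rect 0.7368 0.0070  0.0033 x 0.0284  11.3 circ 0.7378 0.0072 r0.0143 mean [0.7372 0.0071]
wrist [316.7 222.9] 11368 top 0.0549 rect 0.5650 0.1361  0.1073 x 0.0432  9.0 circ 0.5647 0.1362 r0.0571 mean [0.5678 0.1365]
wrist [613.2 325.1] 11675 top 0.0670 rect 0.5411 -0.1159  0.1138 x 0.0545  25.2 circ 0.5510 -0.1369 r0.0570 mean [ 0.5219 -0.1296]
wrist [ 14.2 179.5] 4570 top 0.0892 rect 0.5758 0.3476  0.0237 x 0.0259  84.3 circ 0.5756 0.3499 r0.0144 mean [0.5763 0.3492]
wrist [481.4 189.2] 1580 top 0.0197 rect 0.6116 0.0018  0.0663 x 0.0658  16.4 circ 0.6116 0.0019 r0.0337 mean [ 0.612 -0.003]
wrist [ 25.3 372.5] 3751 top 0.0895 rect 0.4139 0.3572  0.0243 x 0.0307  57.7 circ 0.4135 0.3562 r0.0159 mean [0.4139 0.3571]
wrist [324.9 399.5] 2689 top 0.0623 rect 0.4040 0.1023  0.0406 x 0.0379  84.5 circ 0.4049 0.1031 r0.0260 mean [0.406  0.1035]
wrist [533.6 462.7] 269 top 0.0255 rect 0.3165 -0.1566  0.0569 x 0.0094  38.9 circ 0.3188 -0.1595 r0.0286 mean [ 0.3171 -0.1569]
t 19.88 at [0.5664 0.1344 0.1979] psi -81.09 shift [  2.54 -21.78  -0.19] rotvec [ 0.    -0.013 -3.609] j7 -1.53 grip 0.0853 0
```

```bash
python3 -m jog '{"increments":[[0.5,-4.36,0,0,0,0],[0.5,-4.36,0,0,0,0],[0.5,-4.36,0,0,0,0],[0.5,-4.36,0,0,0,0],[0.5,-4.36,0,0,0,0]]}'
python3 -m jog '{"increments":[[0,0,0,0,0,0],[0,0,0,0,0,0]]}'
python3 - <<'E'
from h import *
p,d=cams.grab_frame("wrist"); cv2.imwrite("pics/w8.png",p); show("wrist",d)
plan(.5765,.353,.041,-81.1)
E
```

```text
time: 20.5
tcp_pos: [0.5563, 0.3546, 0.1955]
tcp_rot: [0.997, 0.078, -0.001, 0.0]
ft_force: [0.0, 0.3, 0.1]
grip_width: 0.085
grip_force: 0.0
time: 20.75
tcp_pos: [0.5567, 0.3526, 0.1957]
tcp_rot: [0.997, 0.077, -0.001, 0.001]
ft_force: [0.2, -0.2, 0.3]
grip_width: 0.0857
grip_force: 0.0
wrist [576.  250.6] 14663 top 0.0568 rect 0.5658 0.1395  0.1086 x 0.0465  9.0 circ 0.5659 0.1397 r0.0576 mean [0.5688 0.1399]
wrist [321.5 211.5] 2635 top 0.0918 rect 0.5775 0.3537  0.0242 x 0.0237  8.9 circ 0.5775 0.3537 r0.0126 mean [0.5776 0.3537]
wrist [211.9 321.7] 152 top 0.1999 rect 0.5500 0.3956  0.0214 x 0.0039  16.4 circ 0.5494 0.3975 r0.0108 mean [0.551  0.3956]
wrist [421.5 323.1] 135 top 0.1999 rect 0.5630 0.3120  0.0207 x 0.0016  10.3 circ 0.5630 0.3118 r0.0105 mean [0.5633 0.3121]
wrist [282.9 400. ] 2986 top 0.0913 rect 0.4183 0.3601  0.0228 x 0.0241  2.5 circ 0.4167 0.3600 r0.0140 mean [0.4174 0.3599]
wrist [521.6 444.2] 141 top 0.0640 rect 0.3711 0.1208  0.0214 x 0.0106  78.3 circ 0.3725 0.1205 r0.0115 mean [0.3715 0.1217]
t 20.80 at [0.557  0.3521 0.1961] psi -81.17 shift [ 1.96  0.2  15.51] rotvec [ 0.006  0.005 -0.007] j7 -1.86 grip 0.0850 0
```

View pics/w8.png

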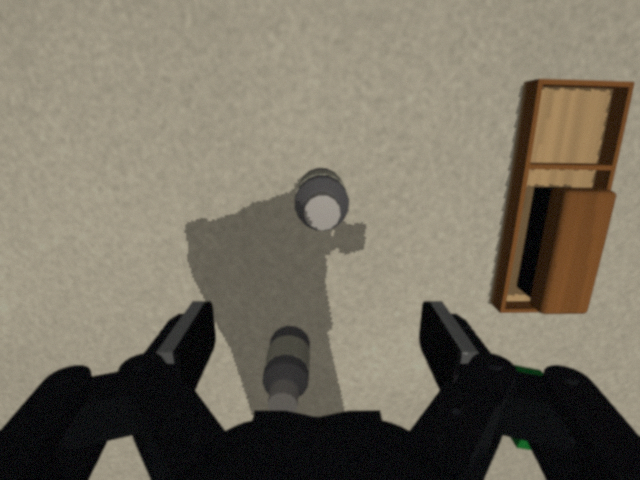

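The brush sits in the long compartment. This bottle's cap is at px (322,212), between the jaws.

```bash
python3 -m jog '{"increments":[[1.0,0.1,1,0,0,0],[1.0,0,3.5,0,0,0],[0,0,4,0,0,0],[0,0,4,0,0,0],[0,0,3,0,0,0]]}' 0
python3 -m jog '{"increments":[[0,0,0,0,0,0],[0,0,0,0,0,0],[0,0,0,0,0,0],[0,0,0,0,0,0],[0,0,0,0,0,0]]}' 1
python3 -m jog '{"increments":[[0,0,-1,0,0,0],[0,0,-3,0,0,0],[0,0,-4,0,0,0],[0,0,-4,0,0,0],[0,0,0,0,0,0]]}'
python3 - <<'E'
from h import *
plan(.6675,.149,.048,-81.1)
E
```

```text
time: 21.42
tcp_pos: [0.577, 0.3542, 0.0393]
tcp_rot: [0.997, 0.077, -0.001, 0.0]
ft_force: [-0.0, -0.1, 0.3]
grip_width: 0.0852
grip_force: 0.0
time: 22.05
tcp_pos: [0.5779, 0.3557, 0.0435]
tcp_rot: [0.997, 0.077, 0.001, -0.001]
ft_force: [0.6, -1.0, 8.3]
grip_width: 0.0403
grip_force: 61.3
time: 22.68
tcp_pos: [0.5782, 0.3563, 0.1659]
tcp_rot: [0.997, 0.078, 0.002, -0.002]
ft_force: [-1.1, 0.7, -2.5]
grip_width: 0.0402
grip_force: 60.7
t 22.68 at [0.5782 0.3563 0.1659] psi -81.10 shift [ 5.56 21.89 11.76] rotvec [-0.016 -0.029 -0.   ] j7 -1.84 grip 0.0402 61
```

```bash
python3 -m jog '{"increments":[[1.1,4.37,0,0,0,0],[1.1,4.37,0,0,0,0],[1.1,4.37,0,0,0,0],[1.1,4.37,0,0,0,0],[1.1,4.37,0,0,0,0]]}'
python3 -m jog '{"increments":[[0,0,0,0,0,0],[0,0,4,0,0,0],[0,0,4,0,0,0],[0,0,1,0,0,0],[0,0,0,0,0,0]]}'
python3 - <<'E'
from h import *
p,d=cams.grab_frame("wrist"); cv2.imwrite("pics/w9.png",p)
plan(.6675,.149,.0495,-81.1)
E
```

```text
time: 23.3
tcp_pos: [0.6651, 0.1468, 0.1615]
tcp_rot: [0.997, 0.078, -0.0, -0.0]
ft_force: [0.7, 0.1, -0.9]
grip_width: 0.0404
grip_force: 60.8
time: 23.92
tcp_pos: [0.6649, 0.1485, 0.072]
tcp_rot: [0.997, 0.078, -0.0, 0.0]
ft_force: [0.3, 0.5, 0.3]
grip_width: 0.0405
grip_force: 60.8
t 23.98 at [0.6654 0.1485 0.0729] psi -81.09 shift [ 0.21 -0.02  2.34] rotvec [-0.001 -0.006  0.001] j7 -1.48 grip 0.0402 61
```

View pics/w9.png

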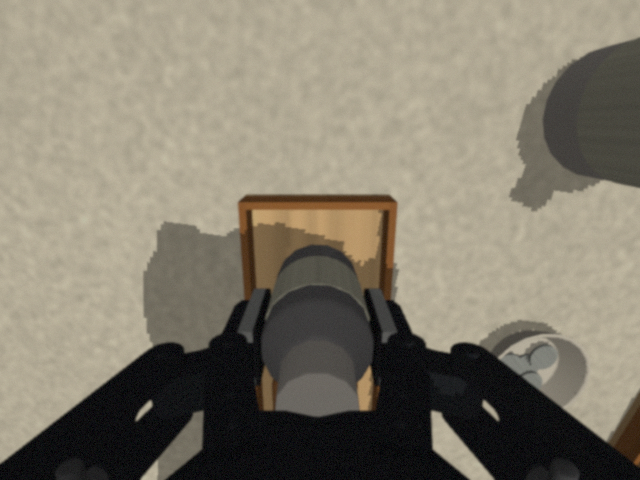

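The bottle hangs over the short compartment at px (318,340), between the side walls. I lower it and release, then go to the second bottle.

```bash
python3 -m jog '{"increments":[[0.2,0,1.2,0,0,0],[0,0,0.8,0,0,0],[0,0,0.4,0,0,0],[0,0,0,0,0,0],[0,0,0,0,0,0]]}'
python3 -m jog '{"increments":[[0,0,0,0,0,0],[0,0,0,0,0,0],[0,0,0,0,0,0]]}' 0
python3 -m jog '{"increments":[[0,0,-3,0,0,0],[0,0,-4,0,0,0],[0,0,-4,0,0,0],[0,0,-4,0,0,0],[0,0,0,0,0,0]]}' 0
python3 - <<'E'
from h import *
p,d=cams.grab_frame("wrist"); cv2.imwrite("pics/w10.png",p); show("wrist",d)
plan(.405,.352,.2,-60)
E
```

```text
time: 24.6
tcp_pos: [0.667, 0.1485, 0.0485]
tcp_rot: [0.997, 0.077, 0.0, -0.0]
ft_force: [-4.2, -0.2, 11.9]
grip_width: 0.0406
grip_force: 62.2
time: 24.98
tcp_pos: [0.6669, 0.1484, 0.0477]
tcp_rot: [0.997, 0.078, -0.0, 0.0]
ft_force: [0.5, 0.4, -0.3]
grip_width: 0.0855
grip_force: 0.0
time: 25.6
tcp_pos: [0.6683, 0.1486, 0.201]
tcp_rot: [0.997, 0.078, 0.002, -0.001]
ft_force: [0.7, 0.4, -0.6]
grip_width: 0.0851
grip_force: 0.0
wrist [624.3 168.4] 17684 top 0.1729 rect 0.7486 0.0279  0.0404 x 0.0202  23.5 circ 0.7522 0.0195 r0.0203 mean [0.747  0.0238]
wrist [316.5 243.7] 11533 top 0.0937 rect 0.6646 0.1501  0.0249 x 0.0244  8.9 circ 0.6648 0.1501 r0.0129 mean [0.6649 0.1501]
wrist [613.9 352.9] 7319 top 0.0608 rect 0.5727 -0.1441  0.1021 x 0.0503  25.9 circ 0.5742 -0.1472 r0.0512 mean [ 0.5921 -0.1364]
wrist [470.3 288.9] 825 top 0.0199 rect 0.6176 0.0002  0.0662 x 0.0538  70.6 circ 0.6119 0.0020 r0.0336 mean [ 0.6183 -0.0068]
wrist [540.8 371.2] 100 top 0.0223 rect 0.5391 -0.1076  0.0103 x 0.0058  4.6 circ 0.5391 -0.1079 r0.0055 mean [ 0.5389 -0.1078]
t 25.65 at [0.6674 0.1486 0.199 ] psi -81.10 shift [-22.78 -24.16  -0.14] rotvec [-0.    -0.012 -2.11 ] j7 -1.52 grip 0.0856 0
```

```bash
python3 -m jog '{"increments":[[-2.85,-3.02,0,0,0,0],[-2.85,-3.02,0,0,0,0],[-2.85,-3.02,0,0,0,0],[-2.85,-3.02,0,0,0,0]]}'
python3 -m jog '{"increments":[[-2.85,-3.02,0,0,0,0],[-2.85,-3.02,0,0,0,0],[-2.85,-3.02,0,0,0,0],[-2.85,-3.02,0,0,0,0]]}'
python3 -m jog '{"increments":[[0,0,0,0,0,-0.7],[0,0,0,0,0,-0.7],[0,0,0,0,0,-0.71],[0,0,0,0,0,0],[0,0,0,0,0,0]]}'
python3 - <<'E'
from h import *
p,d=cams.grab_frame("wrist"); cv2.imwrite("pics/w11.png",p); show("wrist",d)
plan(.4135,.3605,.041,-60)
E
```

```text
time: 26.15
tcp_pos: [0.534, 0.2507, 0.1966]
tcp_rot: [0.997, 0.078, -0.001, 0.0]
ft_force: [0.6, 1.2, -0.9]
grip_width: 0.0852
grip_force: 0.0
time: 26.65
tcp_pos: [0.4028, 0.3523, 0.1968]
tcp_rot: [0.997, 0.078, -0.001, 0.001]
ft_force: [-1.1, 0.4, 0.1]
grip_width: 0.085
grip_force: 0.0
time: 27.28
tcp_pos: [0.4042, 0.3516, 0.1973]
tcp_rot: [0.966, 0.257, -0.0, 0.0]
ft_force: [-0.6, -1.0, -0.5]
grip_width: 0.0855
grip_force: 0.0
wrist [622.8 217.9] 8826 top 0.0564 rect 0.5335 0.1507  0.0817 x 0.0399  45.2 circ 0.5462 0.1382 r0.0410 mean [0.5336 0.1421]
wrist [313.6 224.2] 2635 top 0.0916 rect 0.4129 0.3615  0.0248 x 0.0240  29.9 circ 0.4126 0.3614 r0.0128 mean [0.4126 0.3612]
wrist [212.7 320.9] 93 top 0.2000 rect 0.3827 0.3904  0.0190 x 0.0012  29.9 circ 0.3825 0.3908 r0.0096 mean [0.3831 0.3905]
wrist [421.1 321.9] 86 top 0.1999 rect 0.4252 0.3168  0.0185 x 0.0012  30.3 circ 0.4252 0.3168 r0.0094 mean [0.4249 0.3168]
wrist [552.3 358.1] 3102 top 0.0637 rect 0.3992 0.1061  0.0453 x 0.0421  85.5 circ 0.3987 0.1063 r0.0295 mean [0.4047 0.1116]
t 27.32 at [0.4042 0.3517 0.1974] psi -60.14 shift [ 1.25 -0.3  15.64] rotvec [ 0.001  0.003 -0.014] j7 -1.73 grip 0.0854 0
```

View pics/w11.png

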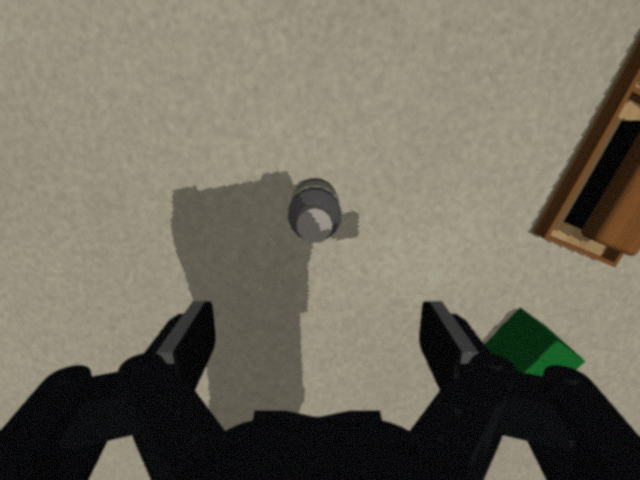

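The second bottle's cap is at px (314,224).

```bash
python3 -m jog '{"increments":[[0.7,-0.4,1,0,0,0],[0.5,0,3.5,0,0,0],[0,0,4,0,0,0],[0,0,4,0,0,0],[0,0,3,0,0,0]]}' 0
python3 -m jog '{"increments":[[0,0,0,0,0,0],[0,0,0,0,0,0],[0,0,0,0,0,0],[0,0,0,0,0,0],[0,0,0,0,0,0]]}' 1
python3 -m jog '{"increments":[[0,0,-1,0,0,0],[0,0,-3,0,0,0],[0,0,-4,0,0,0],[0,0,-4,0,0,0],[0,0,-4,0,0,0]]}'
python3 - <<'E'
from h import *
plan(.667,-.1475,.2,-93.6)
E
```

```text
time: 27.95
tcp_pos: [0.4123, 0.3613, 0.0403]
tcp_rot: [0.966, 0.258, -0.001, 0.0]
ft_force: [0.4, 0.3, -0.5]
grip_width: 0.0857
grip_force: 0.0
time: 28.58
tcp_pos: [0.4133, 0.3619, 0.0442]
tcp_rot: [0.966, 0.259, 0.001, -0.001]
ft_force: [0.3, -1.2, 8.9]
grip_width: 0.0405
grip_force: 61.2
time: 29.2
tcp_pos: [0.4126, 0.3612, 0.2052]
tcp_rot: [0.966, 0.259, 0.0, -0.0]
ft_force: [0.1, -0.0, -1.5]
grip_width: 0.0402
grip_force: 60.7
t 29.20 at [0.4126 0.3612 0.2052] psi -60.01 shift [-3.4  56.78  0.49] rotvec [-0.004 -0.004  3.359] j7 -1.73 grip 0.0402 61
```

```bash
python3 -m jog '{"increments":[[-0.28,4.7,0,0,0,0],[-0.28,4.7,0,0,0,0],[-0.28,4.7,0,0,0,0],[-0.28,4.7,0,0,0,0]]}'
python3 -m jog '{"increments":[[-0.28,4.7,0,0,0,0],[-0.28,4.7,0,0,0,0],[-0.28,4.7,0,0,0,0],[-0.28,4.7,0,0,0,0]]}'
python3 -m jog '{"increments":[[-0.28,4.7,0,0,0,0],[-0.28,4.7,0,0,0,0],[-0.28,4.7,0,0,0,0],[-0.28,4.7,0,0,0,0]]}'
python3 -m jog '{"increments":[[0,0,0,0,0,0.84],[0,0,0,0,0,0.84],[0,0,0,0,0,0.84],[0,0,0,0,0,0.84],[0,0,0,0,0,0]]}'
python3 - <<'E'
from h import *
plan(.667,-.1475,.08,-93.6)
E
```

```text
time: 29.7
tcp_pos: [0.4975, 0.1916, 0.2039]
tcp_rot: [0.966, 0.259, 0.001, -0.0]
ft_force: [-0.2, 0.2, -0.4]
grip_width: 0.0403
grip_force: 60.8
time: 30.2
tcp_pos: [0.5818, 0.0231, 0.2039]
tcp_rot: [0.966, 0.259, 0.001, -0.0]
ft_force: [0.8, -0.5, -0.8]
grip_width: 0.0407
grip_force: 60.8
time: 30.7
tcp_pos: [0.6661, -0.1452, 0.204]
tcp_rot: [0.966, 0.259, 0.0, 0.0]
ft_force: [0.5, 0.2, -0.8]
grip_width: 0.0403
grip_force: 60.8
time: 31.32
tcp_pos: [0.6656, -0.1436, 0.2036]
tcp_rot: [1.0, -0.031, 0.0, 0.0]
ft_force: [-0.3, 0.4, -0.7]
grip_width: 0.0401
grip_force: 60.8
t 31.32 at [ 0.6656 -0.1436  0.2036] psi -93.55 shift [ 0.16  0.38 12.36] rotvec [ 0.001 -0.002  0.005] j7 -1.24 grip 0.0401 61
```

```bash
python3 -m jog '{"increments":[[0.16,0.3,4,0,0,0],[0,0,4,0,0,0],[0,0,4,0,0,0],[0,0,0.8,0,0,0],[0,0,0,0,0,0]]}'
python3 - <<'E'
from h import *
p,d=cams.grab_frame("wrist"); cv2.imwrite("pics/w12.png",p)
plan(.667,-.147,.0497,-93.6)
E
```

```text
time: 31.95
tcp_pos: [0.6673, -0.1472, 0.0758]
tcp_rot: [1.0, -0.031, 0.0, 0.0]
ft_force: [0.5, -0.8, -0.5]
grip_width: 0.0403
grip_force: 60.8
t 32.00 at [ 0.6677 -0.1473  0.0765] psi -93.54 shift [-0.08 -0.03  2.68] rotvec [ 0.001 -0.01   0.006] j7 -1.19 grip 0.0409 61
```

View pics/w12.png

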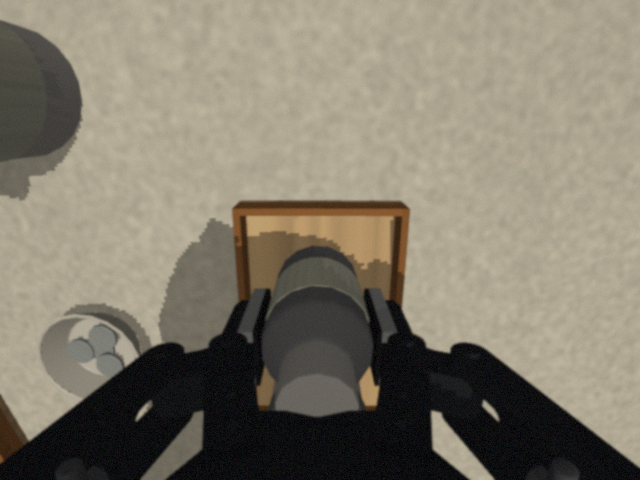

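The second bottle hangs centred over the far end compartment at px (318,340). Lower, release and retreat, then check everything.

```bash
python3 -m jog '{"increments":[[-0.05,0,1.4,0,0,0],[0,0,0.9,0,0,0],[0,0,0.35,0,0,0],[0,0,0,0,0,0],[0,0,0,0,0,0]]}'
python3 -m jog '{"increments":[[0,0,0,0,0,0],[0,0,0,0,0,0],[0,0,0,0,0,0]]}' 0
python3 -m jog '{"increments":[[0,0,-3,0,0,0],[0,0,-4,0,0,0],[0,0,-4,0,0,0],[0,0,-4,0,0,0],[0,0,-4,0,0,0]]}' 0
python3 -m jog '{"increments":[[-4,0,-1,0,0,0],[-4,0,-1,0,0,0],[-4,0,0,0,0,0],[0,0,0,0,0,0],[0,0,0,0,0,0]]}' 0
python3 - <<'E'
from h import *
for n in("wrist","side"):
    p,d=cams.grab_frame(n); cv2.imwrite(f"pics/{n}_end.png",p); show(n,d)
E
```

```text
time: 32.62
tcp_pos: [0.6664, -0.1468, 0.0493]
tcp_rot: [1.0, -0.031, -0.0, -0.0]
ft_force: [-8.4, 3.3, 16.9]
grip_width: 0.0402
grip_force: 62.7
time: 33.0
tcp_pos: [0.6665, -0.147, 0.0481]
tcp_rot: [1.0, -0.031, -0.0, 0.0]
ft_force: [0.2, -0.5, -0.5]
grip_width: 0.0855
grip_force: 0.0
time: 33.62
tcp_pos: [0.6664, -0.147, 0.2396]
tcp_rot: [1.0, -0.031, -0.0, 0.0]
ft_force: [0.0, -0.1, 0.3]
grip_width: 0.0855
grip_force: 0.0
time: 34.25
tcp_pos: [0.5473, -0.1393, 0.2585]
tcp_rot: [1.0, -0.031, 0.0, -0.0]
ft_force: [0.2, 0.6, -0.6]
grip_width: 0.0854
grip_force: 0.0
wrist [129.7   0.9] 480 top 0.0475 rect 0.7367 0.0090  0.0244 x 0.0023  84.8 circ 0.7379 0.0089 r0.0123 mean [0.7372 0.0101]
wrist [317.8 231.8] 9552 top 0.0684 rect 0.5599 -0.1390  0.0555 x 0.1173  87.2 circ 0.5572 -0.1391 r0.0615 mean [ 0.5281 -0.1376]
wrist [317.3  71. ] 2154 top 0.0964 rect 0.6631 -0.1456  0.0234 x 0.0239  86.5 circ 0.6632 -0.1451 r0.0124 mean [ 0.6632 -0.1454]
wrist [ 33.8 193.1] 12302 top 0.0602 rect 0.5963 0.1346  0.1685 x 0.0429  8.5 circ 0.5964 0.1328 r0.0853 mean [0.5801 0.1311]
wrist [171.9 146
[... 803 characters left out ...]
 0.0308 x 0.0589  76.5 circ 0.7609 0.0178 r0.0313 mean [0.7614 0.0191]
side [256.  185.9] 3125 top 0.0863 rect 0.6655 -0.1465  0.0248 x 0.0560  10.9 circ 0.6691 -0.1458 r0.0286 mean [ 0.6663 -0.148 ]
side [410.2 203.8] 635 top 0.0273 rect 0.3422 -0.1834  0.0964 x 0.0859  82.2 circ 0.3427 -0.1832 r0.0488 mean [ 0.3415 -0.1827]
side [276.8 253. ] 312 top 0.0216 rect 0.6143 0.0050  0.0674 x 0.0676  51.6 circ 0.6144 0.0064 r0.0359 mean [0.6145 0.0017]
side [399.9 268.3] 1222 top 0.0644 rect 0.3940 0.1086  0.0496 x 0.0554  83.4 circ 0.3945 0.1085 r0.0346 mean [0.3937 0.1085]
side [236.  268.6] 4392 top 0.0916 rect 0.6671 0.1511  0.0229 x 0.0371  7.1 circ 0.6678 0.1513 r0.0188 mean [0.667  0.1517]
```

View pics/side_end.png

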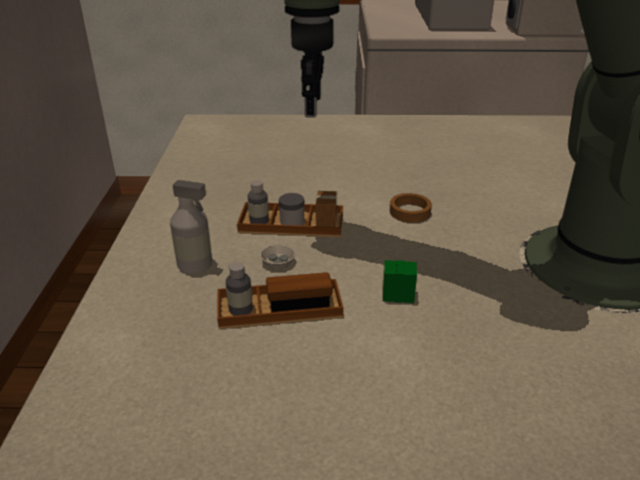

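View pics/wrist_end.png

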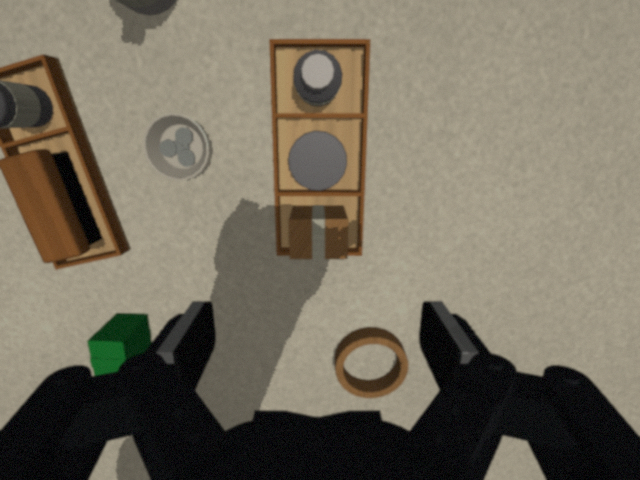

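All five items stand in their compartments: bottle, tub and carton at side px (258,203), (292,209) and (327,209), and bottle and brush at (239,290) and (299,290). The bystanders have not moved.

```bash
python3 -c "
from rig import env
print(env.job_done())"
```

```text
the job is handed in; nothing more can be done
None
```

I made up both laundry kits and handed the job in at about 34 s of robot time. In the final pictures all five items stand upright in their compartments and the bystanders have not moved; the judge's result was not shown.

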